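Raise the tile easel to the painter's pointer and hold it

ROBOT

A 6-joint arm with a two-finger parallel gripper is mounted at the origin on the work surface. World frame = base frame: x ahead of the robot, y to its left, z up, the work surface at z = 0. Lengths are in mm, angles in rad, forces in N, time in s.
With the tool pointing down it reaches from about 275 to 1000 mm from the base axis. Payload 8.4 kg.
Tool frame: the origin (TCP) lies midway between the tips of the shut fingers; the grasp point (between the pads) lies 19 mm behind it; z points along the fingers, y is the line along which they close (so a half turn about z gives the same grasp; the last joint's range is limited). The gripper opens to 85 mm and grips with 20 to 120 N. Pads are 22 mm wide; open, the fingers measure 114 mm over their backs; the gripper's body (76 mm by 85 mm) begins 54 mm behind the grasp point. The pads swing forward as they close: fully open they stand 13 mm farther back than shut.
Start: joints at [1.164, 0.353, 1.633, -0, 1.155, -0.002], TCP at [246.146, 574.491, 231.281] pointing down, gripper open.
Joint ranges: [-2.63, 2.63], [-0.92, 2.1], [0.06, 2.66], [-1.3, 4.44], [0, 2.69], [-3.02, 3.02]. Speed limits (rad/s): [2.22, 2.22, 2.79, 3.14, 3.14, 3.14].

INTERFACE

Orientations are given as a 3x3 rotation matrix whose columns are the frame's x, y, z axes.
In Python, from plant import bot gives the robot as it stands.
- The arm moves only by the tool move_arm, never from a script. Its argument "motion" is a list of rows, each a list of 4 numbers: the shift along the tool's x, y, z in m, then the turn about the tool's z in degrees. A call has 1 to 8 rows; each row shifts and turns the commanded pose from where the row before left it, along the tool's axes as they then stand; what a row does not reach is not made up. A row lasts 1/12 s, in which the tool goes at most 41.7 mm and 7.16 degrees, less where a joint would pass 70% of its speed; a pose out of reach is approached as far as the arm can. A call with a gripper value outside its range is refused whole. "claw" is the opening, from -1 (shut) to 1 (fully open), set as the call begins (left out, the last holds). The fingers move at their own pace and stop on an object; "newtons" is the grip in N (left out, the last holds). Time passes only in rows, so rows that do not move let the fingers close. It gives the time, the measured TCP pose, the force, the opening and the grip force at its end, in the units of the state.
- bot.state(): the state, without advancing time (a new reading comes with each control period).
- bot.camera(name): name is "scene" or "top"; returns a dict with "img" (384x512x3 uint8, blue, green, red), "z_map" (384x512 float32, mm along the optical axis (not along the pixel's ray), 0 where there is no reading), "fx", "fy", "cx", "cy" (pixels), "distortion" ([k1, k2, p1, p2, k3] as OpenCV has them; the pictures are not rectified), "T" (4x4, takes a point from camera to world coordinates). Camera axes: x right, y down, z forward; pixel columns grow to the right and rows downward; lengths in mm; the calibration is good to about 2 mm. A picture is of the moment at which its call begins.
- bot.job_done(): hands the job in; it is judged then, once.
The state is a dict: "t": time; "joints": joint angles; "joint_velocities": joint speeds; "tau": joint torques, N m; "eef_pos": TCP position; "tool_rot": TCP orientation; "wrist_force": force on the tool from outside, world axes, zero at the start; "ft_torque": the same for the moment, N m; "grip_width": opening from 0.0 (shut) to 1.0 (fully open); "finger_force": force on a finger pad.
Only numpy, scipy, OpenCV 4.12 (cv2) and the standard library are available. Lean on these libraries where they do the work, as an engineer would, in place of code of your own. Each camera call takes 0.05 s, during which the arm holds its last target. There are 200 camera calls.

TASK

The painter across the table wants the hinged tile easel raised. First lift the small rinse cup off the tile and stand it upright on the round cork coaster, while the board still lies flat; then swing the board up by its steel bar until it is parallel with the dark steel pointer arm at its side, and finish while still holding it there with the gripper, because nothing else keeps it up. Leave the pointer as it is set and do not knock over or push about the other things on the table.

Things in the scene. Friction and masses are not known exactly. Their poses are not given: they have to be found in the camera images.
- cup_center (a point): centre, half-way up (30 mm above its foot), of a small handleless celadon-glazed rinse cup: open top, 46 mm across, 60 mm tall, wall 3 mm, about 90 g, empty. It stands upright on the tile at the start. z axis up along the cup.
- coaster: round cork coaster, 110 mm across, 6 mm thick, fixed to the table; origin at the centre of its underside on the table. The cup has to stand wholly on it.
- board_bar (a point): middle of the board's round steel grab bar: 12 mm thick, 120 mm long, along this frame's y, parallel to the hinge; on two 8 mm rods 50 mm either side of its middle. Bar axis 55 mm from the board's free edge (the edge towards the robot). Board flat: bar 36 mm above the table, nothing under it. Frame turns with the board: x from bar to hinge, z normal to its upper face.
- board_hinge (a point): point on the board's hinge axis (far side from the robot), at mid-width, 36 mm above the table; turns with the board, y along the axis. 265 mm from the bar's middle. Wooden board 210 mm hinge to free edge, 280 wide, 12 thick (mid-plane through the hinge); white painted tile 170 x 200 x 6 mm fixed on it, tile surface 12 mm above the mid-plane.
- board (a joint): angle of the board in rad: 0 lying flat on its wooden base, growing as the bar is swung up and away from the robot, stop at 1.45. Freely turning hinge: the board (about 0.6 kg) falls back when let go; lifting it at the bar takes about 3 N.
- pointer (a joint): angle of the pointer arm in rad, measured as the board's: 0 level, growing upward. It turns about the same hinge axis, so the board is parallel to the pointer when both values are equal. Stiffly clamped; preset somewhere between 0.6 and 1.05 and must not be moved.
- pointer_tip (a point): centre of the black round end (22 mm) of the pointer, a flat dark steel arm 14 mm high and 8 mm thick at the left (+y) side of the easel, 178 mm to the side of the board's middle; this end is 225 mm from the hinge axis. A thin aluminium wire quadrant stands 12 mm outside it. x axis runs along the arm to the hinge.
- jar: bystander: glass ink jar with black lid, 40 mm across, 50 mm tall; origin under its centre
- palette: bystander: white divided palette tray, 110 x 160 x 24 mm; origin under its centre
- brush_pot: bystander: clear pot of brushes, 84 mm across, 205 mm tall; origin under its centre
- flask: bystander: pink drinking flask, 68 mm across, 200 mm tall; origin under its centre
- water: bystander: clear water bottle, 60 mm across, 200 mm tall; origin under its centre
- mug: bystander: celadon mug with a handle, 76 mm across, 85 mm tall, larger than the rinse cup; origin under its centre
- plate: bystander: white plate, 190 mm across, 18 mm high; origin under its centre
Things that resemble listed ones, but are neither listed nor needed, are in the scene too. What is shaped like the part that bears cup_center but pink is not meant.

How it is judged (in metres and radians):
On the way:
1. the rinse cup stands upright and released on the coaster while the board still lies flat (horizontal distance between cup_center and coaster below 0.034 m and height (world z) of cup_center between 0.03 and 0.042 m and angle between cup_center's own z axis and vertical below 0.12 rad and contact force between the fingers and cup below 0.1 N and linear speed of cup below 0.03 m/s and value of joint board below 0.08 rad), for 0.2 s.
At the end, for the whole second after the job is handed in: The board stands still within 0.07 rad (4 degrees) of parallel with the pointer, held by the gripper's fingers (contact over 1 N) and by nothing else, and the rinse cup stands upright and released on the coaster, its centre within 34 mm of the coaster's (angle between the x axis of board_bar and the x axis of pointer_tip, either way round below 0.07 rad and value of joint board above 0.5 rad and velocity of joint board between -0.05 and 0.05 rad/s and contact force between the fingers and board above 1 N and horizontal distance between cup_center and coaster below 0.034 m and height (world z) of cup_center between 0.03 and 0.042 m and angle between cup_center's own z axis and vertical below 0.12 rad and contact force between each of the fingers, board and cup below 0.1 N); the arm keeps its last pose, push and grip.
It fails at once if the rinse cup is tipped over (angle between cup_center's own z axis and vertical above 0.8 rad).
It fails at once if the pointer is moved from its setting (distance of pointer_tip from where it was at the start of the episode above 0.012 m).
It fails at once if a bystander is pushed more than 40 mm or knocked over (distance of any of jar, palette, brush_pot, flask, water, mug, plate from where it was at the start of the episode above 0.04 m or angle between any of jar, brush_pot, flask, water, mug's own z axis and vertical above 0.8 rad).
It also fails if it takes over 58 s, if anything falls off the work surface, if the arm or the gripper's body presses on something with over 40 N, if the wrist force passes 120 N, or if a joint passes its speed limit or range.

## Working session

There is one attempt and no reset: what is moved stays moved. The work goes in short steps, Python scripts to look and compute and a tool call to move; the robot and the scene stay as the last step left them, time stands still between calls to the robot, and variables do not carry over. Pictures are saved under pics/ and viewed, at most 10 in all, crops included, and the job is handed in when it is done.

Besides the shell and the picture viewer there is one more tool, called after "Emit:" in YAML: its name, and indented under it one key for each argument. move_arm: Moves the arm, as the interface text tells. Its arguments: {"type":"object","properties":{"motion":{"type":"array"},"claw":{"type":"number"},"newtons":{"type":"number"}},"required":["motion"]}

```bash
mkdir -p pics; ls; cat > h.py <<'E'
import numpy as np, cv2
from plant import bot
def grab(n):
    c=bot.camera(n); np.savez(f'{n}.npz',**c); return c
def load(n): return dict(np.load(f'{n}.npz'))
def cloud(c):
    K=np.array([[c['fx'],0,c['cx']],[0,c['fy'],c['cy']],[0,0,1.]])
    v,u=np.mgrid[0:384,0:512]
    p=cv2.undistortPoints(np.stack([u,v],-1).reshape(-1,1,2).astype(np.float64),K,np.array(c['distortion'],float)).reshape(384,512,2)
    z=c['z_map'].astype(float); P=np.dstack([p*z[...,None],z])
    W=P@c['T'][:3,:3].T+c['T'][:3,3]; W[z==0]=np.nan
    return W
E
python3 - <<'E'
from h import *
for n in('scene','top'):
    c=grab(n); cv2.imwrite(f'pics/{n}0.png',cv2.resize(c['img'],(800,600)))
    print(n,c['T'].round(2).tolist(),c['fx'])
print(bot.state())
E
```

```text
pics
scene [[0.61, 0.68, -0.41, 1023.61], [0.79, -0.53, 0.31, -401.47], [-0.01, -0.51, -0.86, 1177.73], [0.0, 0.0, 0.0, 1.0]] 389.23880988217263
top [[0.0, -1.0, 0.09, 383.96], [-1.0, -0.0, -0.0, -3.64], [0.0, -0.09, -1.0, 1563.68], [0.0, 0.0, 0.0, 1.0]] 374.88457646136317
{'t': 0.1, 'joints': array([ 1.16361689e+00,  3.53576415e-01,  1.63405568e+00, -6.87694556e-06,
        1.15518889e+00, -2.41116584e-03]), 'joint_velocities': array([ 0.0013795 , -0.00024078, -0.00283352, -0.00085122,  0.00102611,
       -0.00046535]), 'tau': array([ 1.74010045e-03, -6.06357479e+01, -3.42819643e+01,  1.55522462e-04,
        3.81539736e-03,  1.08811955e-05]), 'eef_pos': array([245.97025189, 574.10582141, 230.64004086]), 'tool_rot': array([[-9.19194774e-01,  3.93802915e-01, -4.80669241e-04],
       [ 3.93803208e-01,  9.19194079e-01, -1.13039968e-03],
       [-3.32636969e-06, -1.22834657e-03, -9.99999246e-01]]), 'wrist_force': array([-0.06581735, -0.58929644,  0.19709235]), 'ft_torque': array([0.0444066 , 0.0557233 , 0.00526958]), 'finger_force': 0.0, 'grip_width': 1.0017776415856339}
```

View pics/scene0.png

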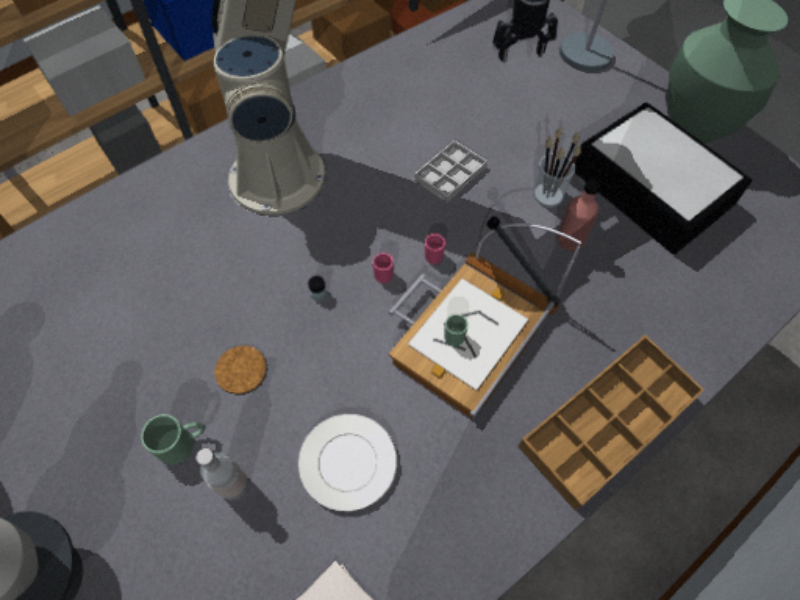

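View pics/top0.png

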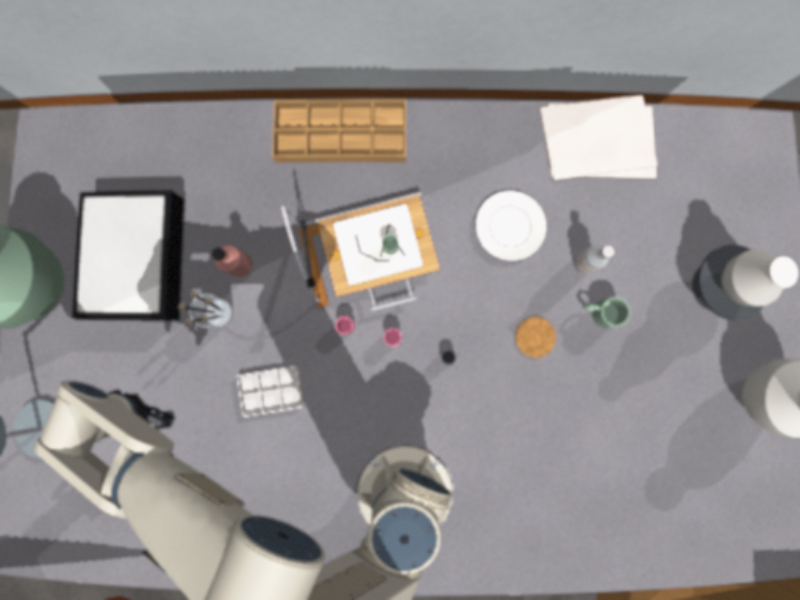

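The scene picture (800x600) shows these candidates: celadon cup on the tile (456,330), pink cups (383,266) and (435,248), and a celadon mug with a handle (168,438). I choose the small handleless one on the tile. The other parts I need are the coaster (240,369), the bar (415,295), and the pointer from its tip (493,222) to the hinge (553,302).

```bash
python3 - <<'E'
from h import *
c=load('scene'); W=cloud(c); t=load('top'); V=cloud(t)
a=c['img'][125:270,235:375]; b=t['img'][110:205,180:290]
A=cv2.resize(a,(560,580),interpolation=cv2.INTER_CUBIC)
cv2.imwrite('pics/crop1.png',A)
def hsv(i): return cv2.cvtColor(i,cv2.COLOR_BGR2HSV)
def box(n,W,u,v,r=1): # 800-scale px
    u=int(u/1.5625);v=int(v/1.5625); print(n,np.nanmedian(W[v-r:v+r+1,u-r:u+r+1].reshape(-1,3),0).round(1))
for n,u,v in [('tile a',430,345),('tile b',500,310),('tile c',470,375),('pointer tip',493,222),('cup rim?',456,322),('coaster',240,369),('jar',317,285)]: box(n,W,u,v)
for n,u,v in [('cup',390,240),('tip',311,283),('coaster',536,337),('jar',448,357),('tile',375,265)]: box(n,V,u,v)
for nm,im,P in(('s',c['img'],W),('t',t['img'],V)):
    H=hsv(im)
    m=(H[...,0]>8)&(H[...,0]<22)&(H[...,1]>110)
    q=m&(P[...,2]<25)&(P[...,2]>-8)&(P[...,1]<-80)&(P[...,1]>-450)&(P[...,0]<500)&(P[...,0]>200)
    pts=P[q]; print('coaster',nm,len(pts),pts.mean(0),pts.min(0),pts.max(0))
    # circle via min enclosing
    print(cv2.minEnclosingCircle(pts[:,:2].astype(np.float32)))
    q=(H[...,0]>45)&(H[...,0]<95)&(H[...,1]>35)&(P[...,0]>400)&(P[...,0]<700)&(abs(P[...,1])<150)&(P[...,2]>50)&(P[...,2]<125)
    pts=P[q]; print('cup',nm,len(pts),pts.mean(0),pts.min(0),pts.max(0))
    top=pts[pts[:,2]>pts[:,2].max()-12]; print(' rim',len(top),cv2.minEnclosingCircle(top[:,:2].astype(np.float32)))
    # white tile
    q=(H[...,1]<30)&(H[...,2]>150)&(P[...,0]>380)&(P[...,0]<750)&(P[...,1]<220)&(P[...,1]>-120)&(P[...,2]>40)&(P[...,2]<56)
    n,l,st,ce=cv2.connectedComponentsWithStats(q.astype(np.uint8)); k=1+st[1:,4].argmax()
    pts=P[l==k]; r=cv2.minAreaRect(pts[:,:2].astype(np.float32)); print('tile',nm,len(pts),r,np.median(pts[:,2]))
    # bar
    q=(P[...,2]>20)&(P[...,2]<50)&(P[...,0]>380)&(P[...,0]<520)&(abs(P[...,1])<200)
    # high points dark: pointer
    q=(P[...,2]>60)&(P[...,2]<300)&(H[...,2]<70)&(P[...,0]>380)&(P[...,0]<750)&(P[...,1]>100)&(P[...,1]<330)
    pts=P[q]; print('ptr',nm,len(pts)); print(pts[::max(1,len(pts)//25)].round(0).tolist())
E
```

```text
tile a [627.9 -10.1  46.8]
tile b [658.1 159.7  45.3]
tile c [731.2   5.9  50.4]
pointer tip [541.1 219.7 184.9]
cup rim? [631.7  50.6  77.9]
coaster [ 412.5 -350.     5.4]
jar [ 364.3 -115.9   48.4]
cup [660.3  40.3  60.1]
tip [532.  221.5 185.2]
coaster [ 410.  -351.6    7.4]
jar [ 357.1 -109.4   50.6]
tile [596.5  77.   46.3]
coaster s 772 [ 414.37086275 -349.18343225    5.85139472] [ 357.61611031 -402.24210241   -1.35849103] [ 466.8118367  -295.18401922   13.3556834 ]
((412.6845397949219, -348.18115234375), 55.33620071411133)
cup s 230 [647.88778862  37.69637026  83.52482617] [625.71026068  14.05784619  50.71908152] [671.39513989  58.42785225 111.11960739]
 rim 65 ((648.3283081054688, 36.71677017211914), 23.17177963256836)
tile s 2325 ((654.6447143554688, 73.31639099121094), (169.91151428222656, 204.2429962158203), 15.143359184265137) 47.11281160707517
ptr s 283
[[527.0, 229.0, 178.0], [533.0, 219.0, 181.0], [543.0, 223.0, 183.0], [550.0, 225.0, 183.0], [538.0, 217.0, 166.0], [550.0, 218.0, 173.0], [549.0, 226.0, 155.0], [567.0, 236.0, 160.0], [572.0, 236.0, 155.0], [580.0, 239.0
[... 972 characters left out ...]
261.0, 81.0], [665.0, 258.0, 77.0], [656.0, 256.0, 84.0], [646.0, 255.0, 91.0], [641.0, 253.0, 101.0], [637.0, 249.0, 100.0], [627.0, 247.0, 113.0], [614.0, 245.0, 120.0], [605.0, 244.0, 124.0], [600.0, 240.0, 129.0], [596.0, 239.0, 131.0], [592.0, 238.0, 136.0], [583.0, 237.0, 141.0], [574.0, 236.0, 150.0], [566.0, 235.0, 156.0], [561.0, 230.0, 160.0], [553.0, 228.0, 170.0], [550.0, 226.0, 162.0], [544.0, 226.0, 179.0], [544.0, 219.0, 180.0], [540.0, 230.0, 183.0], [540.0, 222.0, 183.0], [536.0, 233.0, 183.0], [536.0, 226.0, 179.0], [536.0, 218.0, 185.0], [533.0, 230.0, 180.0], [532.0, 222.0, 185.0], [528.0, 229.0, 185.0], [528.0, 222.0, 184.0], [525.0, 229.0, 183.0], [525.0, 223.0, 177.0]]
```

View pics/crop1.png

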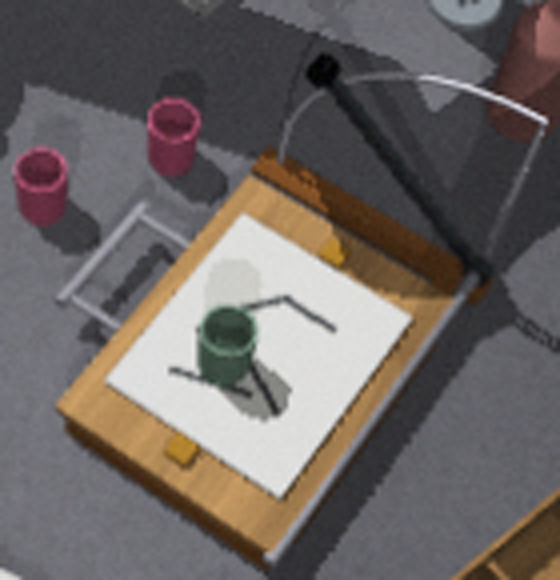

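The crop confirms the choice: the green handleless cup is on the tile at crop (227,345). The bar runs from crop (62,297) to (140,208). Next I refine the bar, hinge and pointer.

```bash
cat >> h.py <<'E'
def ray(c,uv,z):
    K=np.array([[c['fx'],0,c['cx']],[0,c['fy'],c['cy']],[0,0,1.]])
    p=cv2.undistortPoints(np.array(uv,float).reshape(-1,1,2),K,np.array(c['distortion'],float)).reshape(-1,2)
    d=np.c_[p,np.ones(len(p))]@c['T'][:3,:3].T; o=c['T'][:3,3]
    return o+d*((z-o[2])/d[:,2])[:,None]
E
python3 - <<'E'
from h import *
s=load('scene'); t=load('top')
e=ray(s,[(250.5,199),(270,177)],36); print('bar ends s',e.round(1),e.mean(0).round(1),np.linalg.norm(e[0]-e[1]))
f=ray(t,[(372/1.5625,306/1.5625),(413.5/1.5625,299/1.5625)],36); print('bar t',f.round(1),f.mean(0))
# hinge steel line in scene crop (275,555)-(475,280)
g=ray(s,[(235+275/4,125+555/4),(235+475/4,125+280/4)],36); print('hinge s',g.round(1))
for n,c in(('s',s),('t',t)):
    P=cloud(c);H=cv2.cvtColor(c['img'],cv2.COLOR_BGR2HSV)
    m=(H[...,0]>8)&(H[...,0]<22)&(H[...,1]>90)&(P[...,2]>33)&(P[...,2]<50)&(P[...,0]>400)&(P[...,0]<780)&(P[...,1]>-140)&(P[...,1]<300)
    w=(H[...,1]<30)&(H[...,2]>150)&(P[...,2]>40)&(P[...,2]<56)&(P[...,0]>540)&(P[...,0]<760)&(P[...,1]>-60)&(P[...,1]<190)
    yaw=np.deg2rad(15);R=np.array([[np.cos(yaw),np.sin(yaw)],[-np.sin(yaw),np.cos(yaw)]])
    q=P[m|w][:,:2]@R.T; print('board along/lat pct',np.percentile(q,[0.3,1,5,95,99,99.7],axis=0).round(0).tolist())
    # bar pixels: gray bright between
    qq=P[...,:2]@R.T
    k=(P[...,2]>26)&(P[...,2]<50)&(qq[...,0]<550)&(qq[...,0]>430)&(qq[...,1]>-180)&(qq[...,1]<10)&(H[...,1]<60)
    print('bar cloud',k.sum(),np.median(qq[k],0),qq[k].min(0),qq[k].max(0))
    m=(P[...,2]>60)&(P[...,2]<300)&(H[...,2]<70)&(P[...,0]>380)&(P[...,0]<700)&(P[...,1]>200)&(P[...,1]<280)
    a=P[m]; r=np.c_[a[:,:2]@R.T,a[:,2]]; r=r[(abs(r[:,1]-np.median(r[:,1]))<12)]
    print('lat',np.median(r[:,1]))
    b=r[r[:,0]>600]
    vx,vz,x0,z0=cv2.fitLine(b[:,[0,2]].astype(np.float32),cv2.DIST_HUBER,0,.01,.01).ravel()
    print('arm fit',n,len(b),'ang',np.arctan(-vz/vx),'x at z=36:',x0+(36-z0)*vx/vz)
    tip=r[r[:,0]<592]; print('tip',len(tip),tip.mean(0),tip.min(0),tip.max(0))
print(ray(s,[(493/1.5625,222/1.5625)],176)@np.eye(3),ray(t,[(311/1.5625,283/1.5625)],176))
E
```

```text
bar ends s [[513.2 -21.6  36. ]
 [485.8  85.2  36. ]] [499.5  31.8  36. ] 110.22133525378787
bar t [[487.4  84.7  36. ]
 [506.  -23.8  36. ]] [496.69080357  30.46454354  36.        ]
hinge s [[794.  -31.9  36. ]
 [716.7 263.7  36. ]]
board along/lat pct [[547.0, -240.0], [549.0, -239.0], [556.0, -231.0], [744.0, 25.0], [751.0, 37.0], [753.0, 39.0]]
bar cloud 174 [ 495.06262605 -106.93553838] [ 484.8250641  -159.35789155] [543.65045285 -41.32909323]
lat 75.58362154899201
arm fit s 199 ang 0.64986163 x at z=36: 766.21423
tip 57 [580.97678171  75.09837925 177.11159967] [568.43483948  66.97575943 141.34850804] [591.30639005  87.58901557 188.28631699]
board along/lat pct [[542.0, -237.0], [543.0, -235.0], [551.0, -225.0], [739.0, 28.0], [746.0, 38.0], [748.0, 39.0]]
bar cloud 132 [489.56074309 -97.81226964] [ 480.01686413 -157.70666162] [542.0187792  -40.91719214]
lat 77.96684030409223
arm fit t 35 ang 0.660432 x at z=36: 762.38257
tip 28 [575.8983178   78.95907436 181.09114021] [565.23239341  70.6502574  162.06224432] [589.35752788  86.77057243 187.42019741]
[[538.71325777 225.80765751 176.        ]] [[532.58343677 222.86294876 176.        ]]
```

Emit:
move_arm:
  motion:
    - [0,0,-0.0125,6.5]
    - [0,0,-0.0125,6.5]
    - [0,0,-0.0125,6.5]
    - [0,0,-0.0125,6.5]
    - [0,0,-0.0125,6.5]
    - [0,0,-0.0125,6.5]
    - [0,0,-0.0125,6.5]
    - [0,0,-0.0125,6.5]
  claw: 1
  newtons: 25

```text
t: 0.77
eef_pos: [246.0, 574.2, 331.5]
tool_rot: [[-0.25, 0.968, -0.0], [0.968, 0.25, -0.001], [-0.001, -0.001, -1.0]]
wrist_force: [1.0, 0.2, 0.8]
grip_width: 1.0
finger_force: 0.0
```

```bash
cat > d.py <<'E'
import sys; from h import *
s=bot.state(); R=s['tool_rot']; p=s['eef_pos']; g=np.array([float(a) for a in sys.argv[1:4]])
print('t',round(s['t'],2),'pos',p.round(1),'yaw_y',np.rad2deg(np.arctan2(R[1,1],R[0,1])).round(2),'delta tool mm',(R.T@(g-p)).round(1),'F',s['wrist_force'].round(1),'w',round(s['grip_width'],3),'ff',round(s['finger_force'],1))
E
python3 d.py 648 37 300
```

```text
t 0.77 pos [246.  574.2 331.5] yaw_y 14.49 delta tool mm [-620.7  254.8   31.7] F [1.  0.2 0.8] w 1.0 ff 0.0
```

Emit:
move_arm:
  motion:
    - [-0.026,0.0107,0,0]
    - [-0.026,0.0107,0,0]
    - [-0.026,0.0107,0,0]
    - [-0.026,0.0107,0,0]
    - [-0.026,0.0107,0,0]
    - [-0.026,0.0107,0,0]
    - [-0.026,0.0107,0,0]
    - [-0.026,0.0107,0,0]

```text
t: 1.43
eef_pos: [382.5, 393.9, 331.0]
tool_rot: [[-0.256, 0.967, -0.0], [0.967, 0.256, -0.0], [-0.0, -0.0, -1.0]]
wrist_force: [1.5, 0.4, 0.3]
grip_width: 0.998
finger_force: 0.0
```

Emit:
move_arm:
  motion:
    - [-0.026,0.0107,0,0]
    - [-0.026,0.0107,0,0]
    - [-0.026,0.0107,0,0]
    - [-0.026,0.0107,0,0]
    - [-0.026,0.0107,0,0]
    - [-0.026,0.0107,0,0]
    - [-0.026,0.0107,0,0]
    - [-0.026,0.0107,0,0]

```text
t: 2.1
eef_pos: [518.5, 214.7, 331.0]
tool_rot: [[-0.256, 0.967, -0.0], [0.967, 0.256, -0.0], [-0.0, -0.0, -1.0]]
wrist_force: [0.6, 1.0, 0.0]
grip_width: 0.998
finger_force: 0.0
```

Emit:
move_arm:
  motion:
    - [-0.026,0.0107,0,0]
    - [-0.026,0.0107,0,0]
    - [-0.026,0.0107,0,0]
    - [-0.026,0.0107,0,0]
    - [-0.026,0.0107,0,0]
    - [-0.026,0.0107,0,0]
    - [-0.026,0.0107,0,0]
    - [0,0,0,0]

```text
t: 2.77
eef_pos: [639.0, 55.4, 330.4]
tool_rot: [[-0.253, 0.967, 0.0], [0.967, 0.253, -0.002], [-0.002, -0.0, -1.0]]
wrist_force: [-0.8, 1.1, -0.1]
grip_width: 1.001
finger_force: 0.0
```

```bash
python3 d.py 648 37 66
```

```text
t 2.77 pos [639.   55.4 330.4] yaw_y 14.65 delta tool mm [-19.6   4.1 264.5] F [-0.8  1.1 -0.1] w 1.001 ff 0.0
```

Emit:
move_arm:
  motion:
    - [-0.0197,0.004,0,0]
    - [0,0,0.035,0]
    - [0,0,0.035,0]
    - [0,0,0.035,0]
    - [0,0,0.035,0]
    - [0,0,0.035,0]
    - [0,0,0.02,0]
    - [0,0,0,0]

```text
t: 3.43
eef_pos: [641.9, 41.4, 130.9]
tool_rot: [[-0.256, 0.967, -0.009], [0.967, 0.256, -0.0], [0.002, -0.009, -1.0]]
wrist_force: [-0.2, 0.1, -0.1]
grip_width: 1.002
finger_force: 0.0
```

```bash
python3 d.py 648 37 68; python3 - <<'E'
from h import *
a=grab('scene')['img'][110:260,230:380]; cv2.imwrite('pics/c2.png',cv2.resize(a,(600,600),interpolation=cv2.INTER_CUBIC))
E
```

```text
t 3.43 pos [641.9  41.4 130.9] yaw_y 14.81 delta tool mm [-5.9  5.3 62.9] F [-0.2  0.1 -0.1] w 1.002 ff 0.0
```

View pics/c2.png

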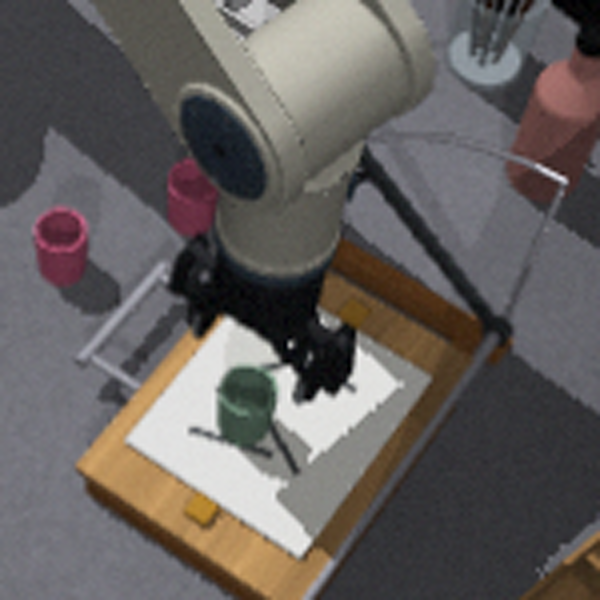

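The picture shows the open fingers straddling above the cup (cup at (247,405) in the crop), about 8 mm off, which matches the computed correction.

Emit:
move_arm:
  motion:
    - [-0.006,0.005,0,0]
    - [0,0,0,0]
    - [0,0,0,0]

```text
t: 3.73
eef_pos: [654.0, 36.5, 138.5]
tool_rot: [[-0.255, 0.967, 0.004], [0.967, 0.255, 0.0], [-0.001, 0.004, -1.0]]
wrist_force: [-0.4, 0.1, 0.7]
grip_width: 1.0
finger_force: 0.0
```

```bash
python3 d.py 648 37 68
```

```text
t 3.73 pos [654.   36.5 138.5] yaw_y 14.79 delta tool mm [ 2.1 -5.9 70.5] F [-0.4  0.1  0.7] w 1.0 ff 0.0
```

Emit:
move_arm:
  motion:
    - [0.001,-0.004,0.012,0]
    - [0,0,0.012,0]
    - [0,0,0.012,0]
    - [0,0,0.012,0]
    - [0,0,0.012,0]
    - [0,0,0.008,0]
    - [0,0,0,0]
    - [0,0,0,0]

```text
t: 4.4
eef_pos: [647.7, 36.7, 67.5]
tool_rot: [[-0.256, 0.967, -0.001], [0.967, 0.256, -0.0], [0.0, -0.001, -1.0]]
wrist_force: [-0.2, -0.5, -0.1]
grip_width: 1.0
finger_force: 0.0
```

```bash
python3 d.py 648 37 68
```

```text
t 4.4 pos [647.7  36.7  67.5] yaw_y 14.81 delta tool mm [ 0.3  0.3 -0.5] F [-0.2 -0.5 -0.1] w 1.0 ff 0.0
```

Emit:
move_arm:
  motion:
    - [0,0,0,0]
    - [0,0,0,0]
    - [0,0,0,0]
    - [0,0,0,0]
    - [0,0,0,0]
    - [0,0,0,0]
    - [0,0,0,0]
    - [0,0,0,0]
  claw: -1
  newtons: 25

```text
t: 5.07
eef_pos: [648.5, 36.6, 69.1]
tool_rot: [[-0.256, 0.967, 0.001], [0.967, 0.256, 0.0], [-0.0, 0.001, -1.0]]
wrist_force: [-1.4, 0.5, 5.3]
grip_width: 0.54
finger_force: 25.6
```

Emit:
move_arm:
  motion:
    - [0,0,0,0]
    - [0,0,-0.006,0]
    - [0,0,-0.012,0]
    - [0,0,-0.02,0]
    - [0,0,-0.02,0]
    - [0,0,-0.02,0]
    - [0,0,-0.02,0]
    - [0,0,-0.012,0]

```text
t: 5.73
eef_pos: [648.9, 36.7, 181.5]
tool_rot: [[-0.256, 0.967, 0.003], [0.967, 0.256, 0.0], [-0.001, 0.003, -1.0]]
wrist_force: [1.2, 0.6, -0.4]
grip_width: 0.537
finger_force: 25.9
```

```bash
python3 d.py 411 -349 178
```

```text
t 5.73 pos [648.9  36.7 181.5] yaw_y 14.81 delta tool mm [-312.1 -328.6    2.7] F [ 1.2  0.6 -0.4] w 0.537 ff 25.9
```

Emit:
move_arm:
  motion:
    - [-0.006,-0.0063,0,0]
    - [-0.012,-0.0126,0,0]
    - [-0.018,-0.019,0,0]
    - [-0.02,-0.021,0,0]
    - [-0.02,-0.021,0,0]
    - [-0.02,-0.021,0,0]
    - [-0.02,-0.021,0,0]
    - [-0.02,-0.021,0,0]

```text
t: 6.4
eef_pos: [541.5, -133.1, 176.6]
tool_rot: [[-0.255, 0.967, -0.003], [0.967, 0.255, 0.0], [0.001, -0.003, -1.0]]
wrist_force: [0.0, 0.6, -1.2]
grip_width: 0.545
finger_force: 25.9
```

Emit:
move_arm:
  motion:
    - [-0.02,-0.021,0,0]
    - [-0.02,-0.021,0,0]
    - [-0.02,-0.021,0,0]
    - [-0.02,-0.021,0,0]
    - [-0.02,-0.021,0,0]
    - [-0.02,-0.021,0,0]
    - [-0.018,-0.019,0,0]
    - [-0.015,-0.0158,0,0]

```text
t: 7.07
eef_pos: [424.8, -321.5, 176.7]
tool_rot: [[-0.255, 0.967, -0.003], [0.967, 0.255, 0.001], [0.002, -0.002, -1.0]]
wrist_force: [-0.2, -0.5, 0.3]
grip_width: 0.54
finger_force: 25.9
```

Emit:
move_arm:
  motion:
    - [-0.012,-0.0126,0,0]
    - [-0.007,-0.0074,0,0]
    - [0,0,0,0]
    - [0,0,0,0]
    - [0,0,0,0]

```text
t: 7.48
eef_pos: [413.6, -343.1, 177.8]
tool_rot: [[-0.256, 0.967, -0.001], [0.967, 0.256, 0.001], [0.001, -0.0, -1.0]]
wrist_force: [-0.4, 0.1, -1.0]
grip_width: 0.541
finger_force: 25.9
```

```bash
python3 d.py 411 -349 28
```

```text
t 7.48 pos [ 413.6 -343.1  177.8] yaw_y 14.81 delta tool mm [ -5.2  -4.  149.8] F [-0.4  0.1 -1. ] w 0.541 ff 25.9
```

Emit:
move_arm:
  motion:
    - [-0.005,-0.004,0.01,0]
    - [0,0,0.025,0]
    - [0,0,0.03,0]
    - [0,0,0.03,0]
    - [0,0,0.025,0]
    - [0,0,0.016,0]
    - [0,0,0.008,0]
    - [0,0,0,0]

```text
t: 8.15
eef_pos: [410.4, -348.4, 32.2]
tool_rot: [[-0.257, 0.967, -0.003], [0.967, 0.257, 0.002], [0.003, -0.002, -1.0]]
wrist_force: [0.4, 1.0, -0.1]
grip_width: 0.541
finger_force: 25.9
```

Emit:
move_arm:
  motion:
    - [0,0,0,0]
    - [0,0,0.002,0]
    - [0,0,0.001,0]
    - [0,0,0.001,0]
    - [0,0,0,0]
    - [0,0,0,0]

```text
t: 8.65
eef_pos: [411.4, -349.9, 30.7]
tool_rot: [[-0.256, 0.967, 0.001], [0.967, 0.256, -0.0], [-0.001, 0.0, -1.0]]
wrist_force: [0.5, 0.4, -0.4]
grip_width: 0.543
finger_force: 25.9
```

```bash
python3 d.py 411 -349 26; python3 - <<'E'
from h import *
c=grab('scene'); a=c['img'][185:285,95:215]; cv2.imwrite('pics/c3.png',cv2.resize(a,(720,600),interpolation=cv2.INTER_CUBIC))
E
```

```text
t 8.65 pos [ 411.4 -349.9   30.7] yaw_y 14.81 delta tool mm [ 0.9 -0.2  4.7] F [ 0.5  0.4 -0.4] w 0.543 ff 25.9
```

View pics/c3.png

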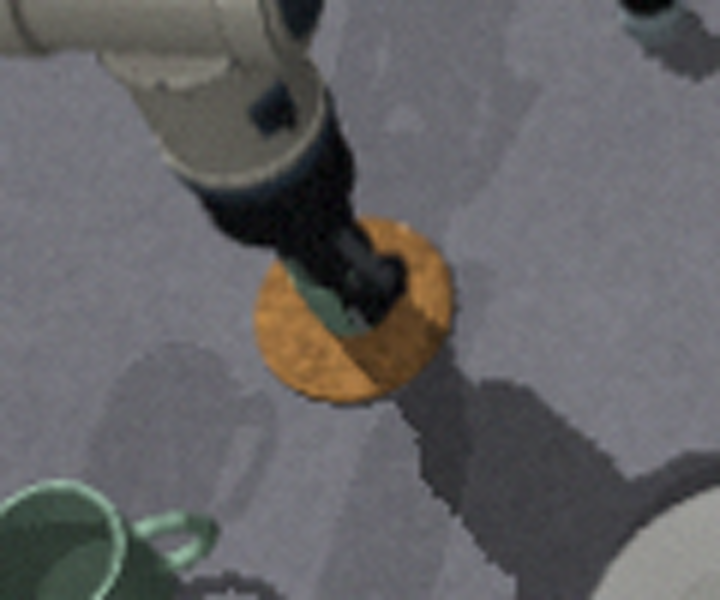

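The cup, at crop (345,310), is held centred over the coaster. I lower it the last few mm.

Emit:
move_arm:
  motion:
    - [0,0,0.0015,0]
    - [0,0,0.0015,0]
    - [0,0,0,0]
    - [0,0,0,0]
    - [0,0,0,0]

```text
t: 9.12
eef_pos: [411.1, -349.7, 27.2]
tool_rot: [[-0.256, 0.967, -0.0], [0.967, 0.256, 0.0], [0.0, -0.0, -1.0]]
wrist_force: [1.1, 0.3, -0.9]
grip_width: 0.538
finger_force: 25.9
```

Emit:
move_arm:
  motion:
    - [0,0,0.0015,0]
    - [0,0,0,0]
    - [0,0,0,0]
    - [0,0,0,0]

```text
t: 9.45
eef_pos: [411.2, -349.8, 27.0]
tool_rot: [[-0.256, 0.967, 0.0], [0.967, 0.256, -0.0], [-0.0, 0.0, -1.0]]
wrist_force: [-4.0, 3.3, 17.5]
grip_width: 0.541
finger_force: 27.2
```

Contact is made: 17.5 N up at z = 27. I release the cup.

Emit:
move_arm:
  motion:
    - [0,0,-0.001,0]
    - [0,0,0,0]
    - [0,0,0,0]
    - [0,0,0,0]
    - [0,0,0,0]
    - [0,0,0,0]
  claw: 1

```text
t: 9.95
eef_pos: [411.2, -349.6, 26.6]
tool_rot: [[-0.256, 0.967, -0.0], [0.967, 0.256, 0.0], [0.0, -0.0, -1.0]]
wrist_force: [0.7, -0.5, -0.2]
grip_width: 1.0
finger_force: 0.0
```

Emit:
move_arm:
  motion:
    - [0,0,-0.008,0]
    - [0,0,-0.016,0]
    - [0,0,-0.025,0]
    - [0,0,-0.03,0]
    - [0,0,-0.03,0]
    - [0,0,-0.025,0]
    - [0,0,-0.015,0]
    - [0,0,0,0]

```text
t: 10.62
eef_pos: [412.8, -351.1, 180.0]
tool_rot: [[-0.256, 0.967, 0.005], [0.967, 0.256, -0.004], [-0.005, 0.004, -1.0]]
wrist_force: [-0.3, -0.5, -0.4]
grip_width: 0.998
finger_force: 0.0
```

```bash
python3 d.py 498 30 178
```

```text
t 10.62 pos [ 412.8 -351.1  180. ] yaw_y 14.81 delta tool mm [346.7 179.7   0.8] F [-0.3 -0.5 -0.4] w 0.998 ff 0.0
```

Emit:
move_arm:
  motion:
    - [0.006,0.0031,0,0]
    - [0.012,0.0062,0,0]
    - [0.02,0.0104,0,0]
    - [0.022,0.0114,0,0]
    - [0.022,0.0114,0,0]
    - [0.022,0.0114,0,0]
    - [0.022,0.0114,0,0]
    - [0.022,0.0114,0,0]

```text
t: 11.28
eef_pos: [446.5, -184.4, 174.3]
tool_rot: [[-0.256, 0.967, -0.003], [0.967, 0.256, 0.001], [0.002, -0.002, -1.0]]
wrist_force: [0.2, -0.1, 0.3]
grip_width: 1.0
finger_force: 0.0
```

Emit:
move_arm:
  motion:
    - [0.022,0.0114,0,0]
    - [0.022,0.0114,0,0]
    - [0.022,0.0114,0,0]
    - [0.022,0.0114,0,0]
    - [0.022,0.0114,0,0]
    - [0.022,0.0114,0,0]
    - [0.022,0.0114,0,0]
    - [0.02,0.0104,0,0]

```text
t: 11.95
eef_pos: [488.8, 6.6, 174.3]
tool_rot: [[-0.256, 0.967, -0.003], [0.967, 0.256, 0.0], [0.001, -0.003, -1.0]]
wrist_force: [-0.3, -0.4, -0.2]
grip_width: 0.998
finger_force: 0.0
```

Emit:
move_arm:
  motion:
    - [0.016,0.008,0,0]
    - [0.008,0.004,0,0]
    - [0,0,0,0]
    - [0,0,0,0]
    - [0,0,0,0]
    - [0,0,0,0]
  claw: 0.2

```text
t: 12.45
eef_pos: [495.3, 29.7, 175.5]
tool_rot: [[-0.255, 0.967, -0.001], [0.967, 0.255, -0.0], [-0.0, -0.001, -1.0]]
wrist_force: [-0.1, -0.1, -0.1]
grip_width: 0.601
finger_force: 0.0
```

```bash
python3 d.py 498 31 70; python3 - <<'E'
from h import *
c=load('scene')
print(ray(c,[(245.5,166),(278,154)],55).round(0))
c=grab('scene');P=cloud(c);H=cv2.cvtColor(c['img'],cv2.COLOR_BGR2HSV)
q=(H[...,0]>45)&(H[...,0]<95)&(H[...,1]>35)&(abs(P[...,0]-411)<60)&(abs(P[...,1]+349)<60)&(P[...,2]>20)
p=P[q]; top=p[p[:,2]>55]; print('cup',p.mean(0),p[:,2].max(),cv2.minEnclosingCircle(top[:,:2].astype(np.float32)))
E
```

```text
t 12.45 pos [495.3  29.7 175.5] yaw_y 14.75 delta tool mm [  0.6   3.  105.5] F [-0.1 -0.1 -0.1] w 0.601 ff 0.0
[[407.  39.  55.]
 [437. 160.  55.]]
cup [ 412.84547842 -347.10395405   46.54765923] 70.15357562016152 ((411.8324890136719, -347.0243225097656), 23.026554107666016)
```

Emit:
move_arm:
  motion:
    - [0,0.003,0.015,0]
    - [0,0,0.03,0]
    - [0,0,0.03,0]
    - [0,0,0.03,0]
    - [0,0,0.02,0]
    - [0,0,0.012,0]
    - [0,0,0,0]
    - [0,0,0,0]

```text
t: 13.17
eef_pos: [498.2, 30.7, 38.5]
tool_rot: [[-0.255, 0.967, -0.001], [0.967, 0.255, -0.0], [0.0, -0.001, -1.0]]
wrist_force: [-0.7, 0.0, 0.7]
grip_width: 0.597
finger_force: 0.0
```

Emit:
move_arm:
  motion:
    - [0,0,0.008,0]
    - [0,0,0.008,0]
    - [0,0,0.003,0]
    - [0,0,0,0]
    - [0,0,0,0]
    - [0,0,0,0]

```text
t: 13.67
eef_pos: [498.9, 31.3, 20.0]
tool_rot: [[-0.256, 0.967, 0.0], [0.967, 0.256, 0.0], [-0.0, 0.0, -1.0]]
wrist_force: [0.2, 0.2, -0.8]
grip_width: 0.6
finger_force: 0.0
```

```bash
python3 d.py 498 31 18; python3 - <<'E'
from h import *
c=grab('scene'); a=c['img'][110:260,230:380]; cv2.imwrite('pics/c4.png',cv2.resize(a,(600,600),interpolation=cv2.INTER_CUBIC))
E
```

```text
t 13.67 pos [498.9  31.3  20. ] yaw_y 14.81 delta tool mm [-0.1 -0.9  2. ] F [ 0.2  0.2 -0.8] w 0.6 ff 0.0
```

View pics/c4.png

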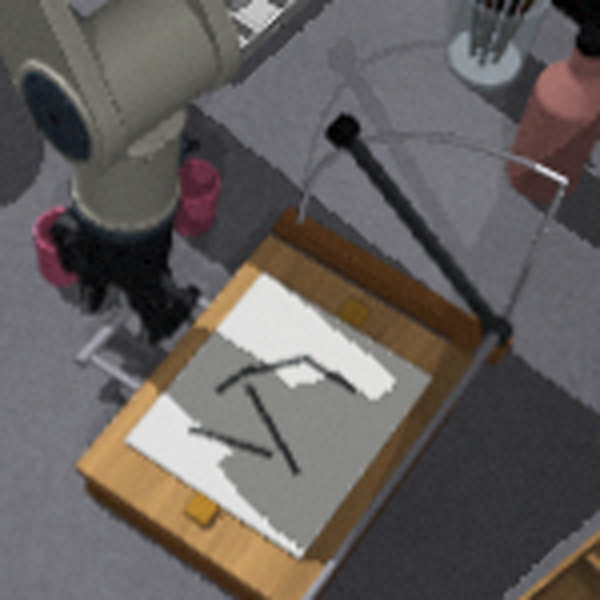

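The fingers straddle the bar's middle, around (140,310) in the crop. I close on it.

Emit:
move_arm:
  motion:
    - [0,0,0.001,0]
    - [0,0,0,0]
    - [0,0,0,0]
    - [0,0,0,0]
    - [0,0,0,0]
    - [0,0,0,0]
    - [0,0,0,0]
    - [0,0,0,0]
  claw: -1
  newtons: 35

```text
t: 14.38
eef_pos: [498.4, 31.2, 18.9]
tool_rot: [[-0.256, 0.967, -0.0], [0.967, 0.256, -0.0], [0.0, -0.0, -1.0]]
wrist_force: [-2.8, -0.5, 5.1]
grip_width: 0.127
finger_force: 34.2
```

```bash
python3 d.py 498 31 18; python3 - <<'E'
import numpy as np
a=np.linspace(0,.66,25); a=.66*(1-np.cos(np.pi*np.arange(25)/24))/2
y=265*(1-np.cos(a)); z=265*np.sin(a); print(np.c_[np.diff(y),-np.diff(z)].round(1).tolist(), y[-1],z[-1])
E
```

```text
t 14.38 pos [498.4  31.2  18.9] yaw_y 14.81 delta tool mm [-0.1 -0.5  0.9] F [-2.8 -0.5  5.1] w 0.127 ff 34.2
[[0.0, -0.7], [0.0, -2.2], [0.1, -3.7], [0.2, -5.1], [0.4, -6.3], [0.6, -7.5], [1.0, -8.5], [1.4, -9.4], [1.9, -10.1], [2.4, -10.6], [2.9, -10.8], [3.5, -10.9], [3.9, -10.7], [4.3, -10.4], [4.6, -9.8], [4.7, -9.1], [4.7, -8.3], [4.5, -7.3], [4.1, -6.3], [3.6, -5.2], [3.0, -4.1], [2.2, -2.9], [1.4, -1.8], [0.5, -0.6]] 55.65205865319825 162.47596577295997
```

Emit:
move_arm:
  motion:
    - [0,0,-0.0007,0]
    - [0,0,-0.0022,0]
    - [0,0.0001,-0.0037,0]
    - [0,0.0002,-0.0051,0]
    - [0,0.0004,-0.0063,0]
    - [0,0.0006,-0.0075,0]
    - [0,0.001,-0.0085,0]
    - [0,0.0014,-0.0094,0]

```text
t: 15.05
eef_pos: [501.8, 32.2, 63.0]
tool_rot: [[-0.256, 0.967, -0.001], [0.967, 0.256, -0.0], [0.0, -0.001, -1.0]]
wrist_force: [-2.2, -1.1, -2.9]
grip_width: 0.123
finger_force: 34.1
```

Emit:
move_arm:
  motion:
    - [0,0.0019,-0.0101,0]
    - [0,0.0024,-0.0106,0]
    - [0,0.0029,-0.0108,0]
    - [0,0.0035,-0.0109,0]
    - [0,0.0039,-0.0107,0]
    - [0,0.0043,-0.0104,0]
    - [0,0.0046,-0.0098,0]
    - [0,0.0047,-0.0091,0]

```text
t: 15.72
eef_pos: [528.2, 39.3, 145.7]
tool_rot: [[-0.256, 0.967, -0.003], [0.967, 0.256, -0.0], [0.0, -0.003, -1.0]]
wrist_force: [-6.0, -2.3, -0.4]
grip_width: 0.128
finger_force: 34.1
```

Emit:
move_arm:
  motion:
    - [0,0.0047,-0.0083,0]
    - [0,0.0045,-0.0073,0]
    - [0,0.0041,-0.0063,0]
    - [0,0.0036,-0.0052,0]
    - [0,0.003,-0.0041,0]
    - [0,0.0022,-0.0029,0]
    - [0,0.0014,-0.0018,0]
    - [0,0.0005,-0.0006,0]

```text
t: 16.38
eef_pos: [550.1, 45.1, 182.1]
tool_rot: [[-0.256, 0.967, -0.005], [0.967, 0.256, -0.001], [0.0, -0.005, -1.0]]
wrist_force: [-12.8, -4.2, 5.6]
grip_width: 0.124
finger_force: 34.3
```

Emit:
move_arm:
  motion:
    - [0,0,0,0]
    - [0,0,0,0]
    - [0,0,0,0]
    - [0,0,0,0]
    - [0,0,0,0]
    - [0,0,0,0]

```text
t: 16.88
eef_pos: [549.8, 45.1, 181.8]
tool_rot: [[-0.256, 0.967, -0.006], [0.967, 0.256, -0.001], [0.0, -0.006, -1.0]]
wrist_force: [-13.1, -4.1, 6.3]
grip_width: 0.123
finger_force: 34.4
```

```bash
python3 d.py 498.4 31.2 18.9; cat > m.py <<'E'
from h import *
s=grab('scene'); t=grab('top')
yaw=np.deg2rad(15);R=np.array([[np.cos(yaw),np.sin(yaw)],[-np.sin(yaw),np.cos(yaw)]])
for n,c in(('s',s),('t',t)):
    P=cloud(c);H=cv2.cvtColor(c['img'],cv2.COLOR_BGR2HSV)
    q=np.dstack([P[...,:2]@R.T,P[...,2]])
    def fit(p,nm):
        for _ in range(3):
            vx,vz,x0,z0=cv2.fitLine(p[:,[0,2]].astype(np.float32),cv2.DIST_HUBER,0,.01,.01).ravel()
            r=abs((p[:,0]-x0)*vz-(p[:,2]-z0)*vx); p=p[r<12]
        print(n,nm,len(p),'ang',round(float(np.arctan(-vz/vx)),3),'perp offset from hinge(755,36)',round(float((755-x0)*vz-(36-z0)*vx)*np.sign(vx),1))
    w=(H[...,1]<40)&(H[...,2]>60)&(q[...,0]>560)&(q[...,0]<760)&(q[...,1]>-190)&(q[...,1]<0)&(q[...,2]>50)&(q[...,2]<230)
    k,l,st,_=cv2.connectedComponentsWithStats(w.astype(np.uint8)); fit(q[l==1+st[1:,4].argmax()],'tile')
    m=(H[...,2]<70)&(q[...,0]>595)&(q[...,0]<745)&(abs(q[...,1]-77)<12)&(q[...,2]>45)&(q[...,2]<200); fit(q[m],'ptr')
a=s['img'][60:260,220:420]; cv2.imwrite('pics/c5.png',cv2.resize(a,(600,600),interpolation=cv2.INTER_CUBIC))
E
python3 m.py
```

```text
t 16.88 pos [549.8  45.1 181.8] yaw_y 14.82 delta tool mm [ -0.4 -52.3 163.2] F [-13.1  -4.1   6.3] w 0.123 ff 34.4
s tile 2633 ang 0.643 perp offset from hinge(755,36) 12.3
s ptr 200 ang 0.668 perp offset from hinge(755,36) 4.0
t tile 673 ang 0.652 perp offset from hinge(755,36) 9.4
t ptr 55 ang 0.678 perp offset from hinge(755,36) 2.7
```

View pics/c5.png

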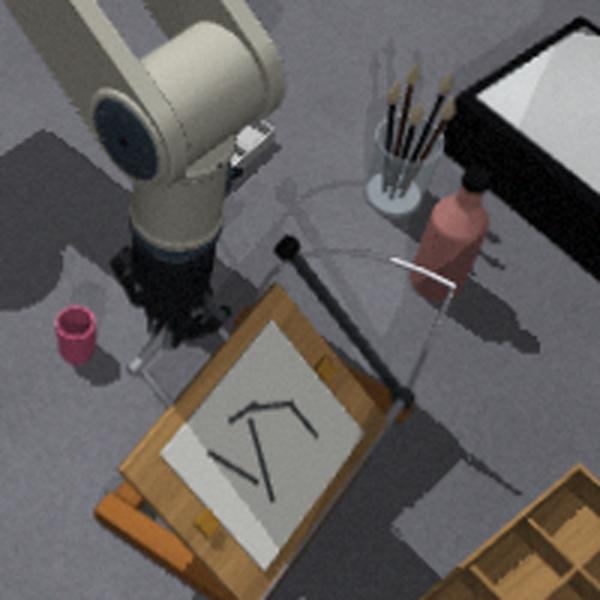

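The board is up and held at the bar: tile 0.643 and 0.652 rad, against pointer 0.668 and 0.678 rad. A small nudge upward also eases the radial push.

Emit:
move_arm:
  motion:
    - [0,0.0005,-0.003,0]
    - [0,0.0005,-0.003,0]
    - [0,0,0,0]
    - [0,0,0,0]
    - [0,0,0,0]
    - [0,0,0,0]
    - [0,0,0,0]
    - [0,0,0,0]

```text
t: 17.65
eef_pos: [553.4, 46.0, 186.9]
tool_rot: [[-0.255, 0.967, -0.001], [0.967, 0.255, 0.0], [0.0, -0.001, -1.0]]
wrist_force: [-1.5, 1.8, -1.0]
grip_width: 0.125
finger_force: 34.6
```

```bash
python3 m.py; python3 d.py 0 0 0; python3 - <<'E'
from h import *
c=load('scene');P=cloud(c);H=cv2.cvtColor(c['img'],cv2.COLOR_BGR2HSV)
q=(H[...,0]>45)&(H[...,0]<95)&(H[...,1]>35)&(abs(P[...,0]-411)<60)&(abs(P[...,1]+349)<60)&(P[...,2]>20)
p=P[q]; print('cup',p.mean(0),p[:,2].max())
print(np.abs(bot.state()['joint_velocities']).max())
E
```

```text
s tile 2609 ang 0.667 perp offset from hinge(755,36) 12.2
s ptr 200 ang 0.665 perp offset from hinge(755,36) 5.2
t tile 625 ang 0.673 perp offset from hinge(755,36) 9.4
t ptr 54 ang 0.676 perp offset from hinge(755,36) 2.6
t 17.75 pos [553.4  46.  187. ] yaw_y 14.81 delta tool mm [  96.9 -546.7  187.2] F [-2.4  2.7 -2.2] w 0.122 ff 34.6
cup [ 412.35149793 -347.11424824   46.47221659] 69.30857805561936
0.0024347836578510053
```

The board and pointer now agree within 0.003 rad in both cameras, the arm is still and the cup is on the coaster.

```bash
python3 -c "
from plant import bot
print(bot.job_done())"
```

```text
the job is handed in; nothing more can be done
None
```

The job is handed in at about 18 s: the rinse cup stands released on the coaster, and the gripper holds the board at about 0.67 rad, within 0.003 rad of the pointer as measured by both cameras; no verdict came back.

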